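Close up the contact grill

TASK

Close up the contact grill on the worktop: first slide its drip tray fully home, then lower the heavy cover by pressing steadily on its handle bar until the spring catch takes it and it stays down by itself. Never let it slam and never lean hard on it or on the tray, and leave the small dish, the kitchen timer and the spice jar beside the grill where they stand.

Things in the scene. Friction and masses are not known exactly. Their poses are not given: they have to be found in the camera images.
- grill: base of the contact grill: metal box on black feet, 250 mm deep, 280 wide, casing top 78 mm above the worktop; does not move. Origin: centre of its footprint on the worktop; x to its back (hinge side), y to its left, z up. Cover's hinge line: along y at x = +115, z = 104 mm. A thermostat knob, 26 mm wide, sticks out 8 mm from the front at y = -118, z = 64 mm
- drip_tray (a joint): how far the drip tray is pulled out toward the grill's -x, in m: 0 fully home (hard end), 0.03 to 0.065 at first. It slides with about 3 N of friction and stays where it is left
- tray_front (a point): centre of the outer face of the drip tray's front, a metal strip 196 mm wide, 30 high, just below the casing, 35 mm above the worktop at its middle. A black pull lip 70 mm wide, 6 thick, sticks out 10 mm at its middle, 24 to 30 mm above the strip's lower edge. Axes as the grill's. Press the tray with less than 25 N
- cover: heavy hinged cover (0.77 to 0.94 kg), 262 mm wide, metal, black panel on top. Origin: middle of the hinge line; when shut its axes are parallel to the grill's and it reaches 233 mm toward -x. Stands open 0.75 to 0.95 rad at first (turned about +y, front up). A strut and a stiff hinge carry it: well open it stays where it is left; nearly shut but not caught it rises again by itself
- handle_bar (a point): centre of the black round handle bar, smooth and slippery, 20 mm thick, 190 long, parallel to the hinge, 32 mm clear of the cover's front edge; at x = -275, z = +20 mm in the cover's frame; shut, about 124 mm above the worktop. Axes as the cover's. Lowering takes 3 to 7 N on the bar; never press above 25 N. Slam: over 0.6 rad/s (16 cm/s at the bar) in the last 0.2 rad
- catch_tongue (a point): lower end of the steel tongue, 22 mm wide, under the middle of the cover's front edge, which the hidden spring catch takes. Near shut the push grows within 4 mm by 6 to 12 N, then the catch gives way and the push falls over some 6 mm, then a firm stop follows: let go there. Where this happens differs by up to 10 mm at the bar about the parallel position and cannot be seen
- ramekin: bystander: small glazed dish, 66 mm wide, 34 mm high, on the front of the black hob, left of the grill. Origin: centre of its underside
- timer: bystander: round kitchen timer, 58 mm wide, 42 mm high, on the black hob left of the grill. Origin: centre of its underside
- jar: bystander: square spice jar, 46 x 46 x 96 mm, between the grill and the sink on the right. Origin: centre of its underside

How it is judged:
By the outcome, as a careful person would: the job done as asked, in the order asked, and still so for the second after the job is handed in, with the robot touching nothing.
It also fails if it takes over 72 s, if anything falls off the work surface, if the arm or the gripper's body presses on something with over 40 N, if the wrist force passes 120 N, or if a joint passes its speed limit or range.

ROBOT

A 7-joint arm with a two-finger parallel gripper is mounted at the origin on a cart in front of the work surface, level with it; the furniture and walls round the work are solid. World frame = base frame: x ahead of the robot, y to its left, z up, the work surface at z = 0. Lengths are in m, angles in degrees, forces in N, time in s.
With the tool pointing down it reaches from about 0.425 to 0.875 m from the base axis. Payload 4.7 kg.
Tool frame: the origin (TCP) lies at the very end of the fingers, on their centre line; the grasp point (between the pads) lies 19 mm behind it; z points along the fingers, y is the line along which they close (so a half turn about z gives the same grasp; the last joint's range is limited). The gripper opens to 87 mm and grips with 3 to 60 N. Pads are 19 mm wide; open, the fingers measure 117 mm over their backs; the gripper's body (75 mm by 190 mm) begins 51 mm behind the grasp point.
Start: joints at [77.47, 18.392, -4.016, 83.108, 1.295, 78.541, -3.26], TCP at [0.15, -0.632, 0.223] pointing down, gripper open.
Joint ranges: [-163.93, 163.93], [-17.29, 119.83], [-79.2, 71.16], [3.27, 140.29], [-89.18, 269.18], [5.43, 117.66], [-154.24, 154.24]. Speed limits (degrees/s): [147.25, 147.25, 180, 180, 180, 180, 180].

INTERFACE

Orientations are given as [roll, pitch, yaw] about the fixed x, y, z axes, in that order (R = Rz(yaw) Ry(pitch) Rx(roll)).
In Python, from cell import get_obs, read_camera, sign_off, silhouettes gives the robot as it stands.
- The arm moves only by the tool play_rows, never from a script. Its argument "steps" is a list that holds one entry, the list of rows, each a list of 7 numbers: the shift along the tool's x, y, z in m, then the turn, a rotation vector about the tool's x, y, z in rad, then the finger opening in m, from 0 to 0.087. A call has 1 to 12 rows; each row shifts and turns the commanded pose from where the row before left it, along the tool's axes as they then stand; what a row does not reach is not made up. A row lasts 1/10 s, in which the tool goes at most 50 mm and 8.59 degrees, less where a joint would pass 70% of its speed; a pose out of reach is approached as far as the arm can. A call is refused whole if a number of a shift passes 0.05 or a number of a turn 0.15, either way. A call with a gripper value outside its range is refused whole. The fingers move at their own pace and stop on an object; "force" is the grip in N (left out, the last holds). Time passes only in rows, so rows that do not move let the fingers close. It gives the time, the measured TCP pose, the force, the opening and the grip force at its end, in the units of the state.
- get_obs(): the state, without advancing time (a new reading comes with each control period).
- read_camera(name): name is "side" or "top" or "wrist"; returns a dict with "frame" (480x640x3 uint8, red, green, blue), "intrinsics" (3x3 intrinsics, pixels), "view" (4x4, takes a point from world to camera coordinates). Camera axes: x right, y up, looking along -z (the intrinsics and any distortion apply to the point x, -y, -z); pixel columns grow to the right and rows downward; lengths in m; the calibration is good to about 2 mm. A picture is of the moment at which its call begins. There is no depth.
- sign_off(): hands the job in; it is judged then, once.
Trained networks look in the newest picture that a camera, given by its name, has taken for a name from the list of things; names that differ only in an ending like _2 or _b are one class to them, and where a whole thing is asked for, a point or a joint stands for the part that bears it (a point fixed in the world has none). Each returns a list of dicts, best first, with "p" (0 to 1); they miss things now and then, are a little off and sometimes report something else, mostly with a low value. They report only what shows in the picture. A call takes as long as a camera call.
- silhouettes(camera, name): "pixels" (480x640 bool, what is visible of it) and "extent" ([left, top, right, bottom] in pixels, round what is visible of it).
The state is a dict: "time_s": time; "qpos": joint angles; "joint_velocities": joint speeds; "effort": joint torques, N m; "tool_pos": TCP position; "tool_rot": TCP orientation; "force": force on the tool from outside, world axes, zero at the start; "wrist_torque": the same for the moment, N m; "grip_width": finger opening in m; "grasp_force": force on a finger pad.
Only numpy, scipy, OpenCV 4.12 (cv2) and the standard library are available. Lean on these libraries where they do the work, as an engineer would, in place of code of your own. Each camera call takes 0.05 s, during which the arm holds its last target. There are 200 camera calls.

## Working session

There is one attempt and no reset: what is moved stays moved. The work goes in short steps, Python scripts to look and compute and a tool call to move; the robot and the scene stay as the last step left them, time stands still between calls to the robot, and variables do not carry over. Pictures are saved under pics/ and viewed, at most 10 in all, crops included, and the job is handed in when it is done.

Besides the shell and the picture viewer there is one more tool, called after ">>>" by a JSON object that holds its "fn" and its "kwargs". play_rows: Moves the arm, as the interface text tells. Its arguments: {"type":"object","properties":{"steps":{"type":"array","items":{"type":"array","items":{"type":"array","items":{"type":"number"}}}},"force":{"type":"number"}},"required":["steps"]}

```bash
ls; mkdir -p pics; python3 - <<'E'
from cell import *
import cv2,numpy as np
o=get_obs();print({k:np.round(v,3).tolist() for k,v in o.items()})
ims=[]
for c in ["side","top"]:
    r=read_camera(c);ims.append(r["frame"]);print(c,r["intrinsics"],np.round(r["view"],4).tolist())
    for n in ["grill","drip_tray","tray_front","cover","handle_bar","catch_tongue","ramekin","timer","jar"]:
        s=silhouettes(c,n);print(n,[(round(d["p"],2),np.round(d["extent"]).tolist(),int(d["pixels"].sum())) for d in s[:2]])
    cv2.imwrite(f"pics/{c}0.png",r["frame"][:,:,::-1])
E
```

```text
pics
{'time_s': 0.0, 'qpos': [77.469, 18.439, -4.016, 83.174, 1.294, 78.541, -3.264], 'joint_velocities': [0.038, 0.047, -0.013, -0.036, 0.002, 0.029, -0.014], 'effort': [-0.001, -49.129, -0.404, -31.254, -0.064, 0.044, 0.0], 'tool_pos': [0.15, -0.632, 0.221], 'tool_rot': [-179.891, 0.005, 13.337], 'force': [-0.492, -0.365, -0.215], 'wrist_torque': [0.064, -0.009, 0.027], 'grasp_force': 0.0, 'grip_width': 0.087}
side [[568.20174769   0.         321.51251133]
 [  0.         568.20174769 237.97880597]
 [  0.           0.           1.        ]] [[0.5972, -0.8021, 0.001, -0.2479], [0.6672, 0.4975, 0.5544, -0.4965], [-0.4452, -0.3304, 0.8323, -0.8487], [0.0, 0.0, 0.0, 1.0]]
grill [(0.8, [257.0, 146.0, 461.0, 355.0], 25794)]
drip_tray [(0.64, [268.0, 284.0, 365.0, 357.0], 2548)]
tray_front [(0.73, [265.0, 287.0, 365.0, 360.0], 2569)]
cover [(0.59, [287.0, 145.0, 455.0, 237.0], 5529)]
handle_bar [(0.66, [291.0, 147.0, 457.0, 234.0], 5629)]
catch_tongue [(0.65, [288.0, 147.0, 453.0, 238.0], 5641)]
ramekin [(0.8, [169.0, 222.0, 203.0, 260.0], 891)]
timer [(0.7, [207.0, 195.0, 233.0, 226.0], 670), (0.44, [400.0, 349.0, 438.0, 392.0], 1095)]
jar [(0.83, [398.0, 350.0, 437.0, 392.0], 1081)]
top [[505.87330225   0.         321.61696104]
 [  0.         505.87330225 240.61977819]
 [  0.           0.           1.        ]] [[-0.0293, -0.9995, -0.0126, 0.1403], [0.9853, -0.031, 0.1682, -0.5784], [-0.1685, -0.0075, 0.9857, -1.0836], [0.0, 0.0, 0.0, 1.0]]
grill [(0.78, [276.0, 163.0, 431.0, 312.0], 18341)]
drip_tray [(0.87, [315.0, 288.0, 402.0, 310.0], 1468)]
tray_front [(0.84, [315.0, 286.0, 404.0, 310.0], 1565)]
cover [(0.75, [285.0, 162.0, 431.0, 242.0], 9521)]
handle_bar [(0.58, [284.0, 163.0, 434.0, 243.0], 9456)]
catch_tongue [(0.76, [284.0, 164.0, 436.0, 240.0], 9553)]
ramekin [(0.82, [201.0, 291.0, 232.0, 318.0], 717)]
timer [(0.59, [206.0, 250.0, 234.0, 278.0], 552)]
jar [(0.93, [436.0, 274.0, 466.0, 297.0], 601)]
```

View pics/side0.png

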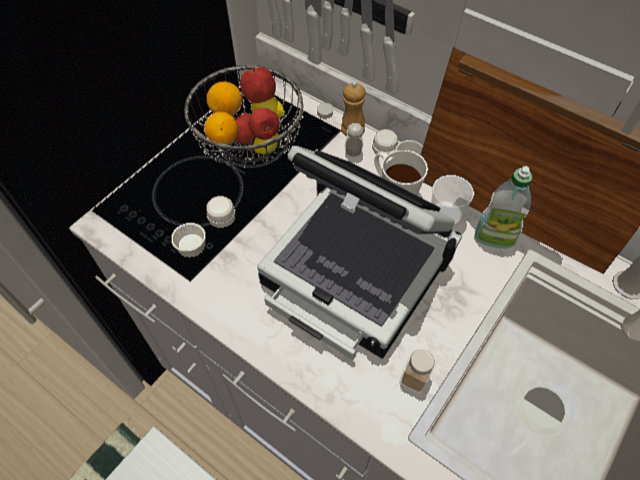

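View pics/top0.png

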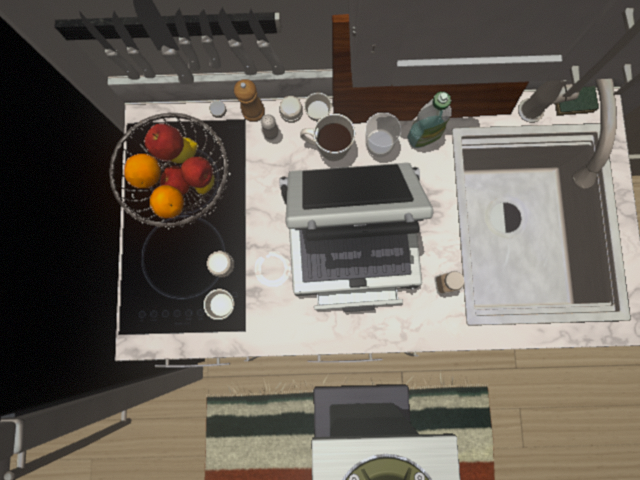

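```bash
python3 - <<'E'
import cv2,numpy as np
a=cv2.imread("pics/side0.png")[135:365,245:475]
b=cv2.imread("pics/top0.png")[155:320,270:440]
A=cv2.resize(a,None,fx=2.6,fy=2.6,interpolation=2)
cv2.imwrite("pics/sc.png",A)
cv2.imwrite("pics/tc.png",cv2.resize(b,None,fx=3.6,fy=3.6,interpolation=2))
E
```

```text
(no output)
```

View pics/sc.png

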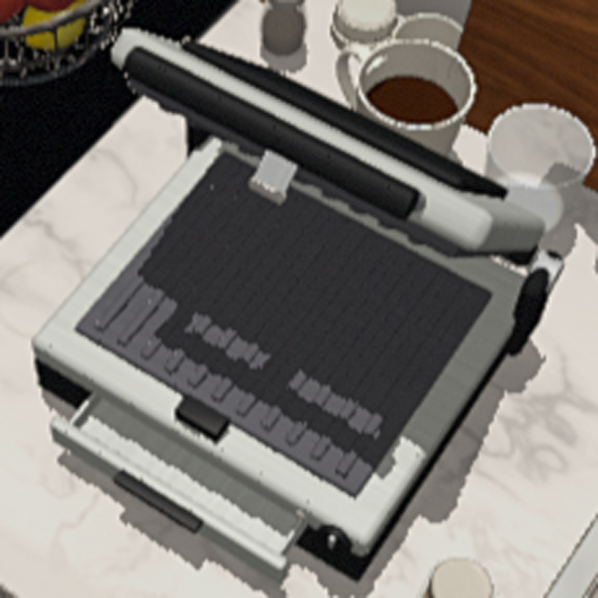

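View pics/tc.png

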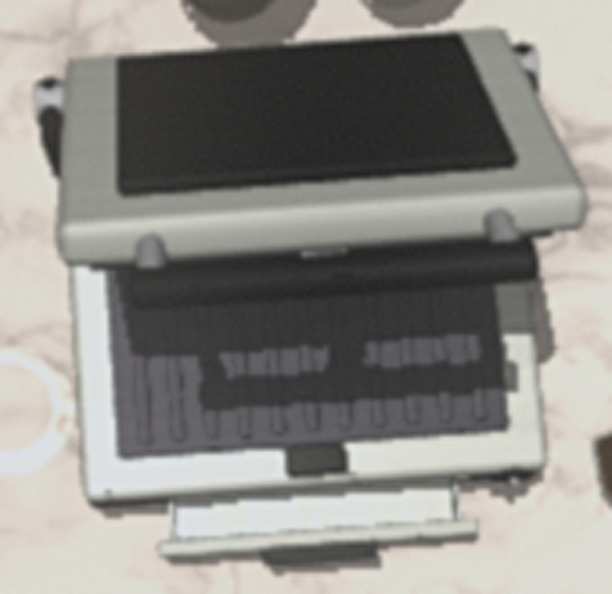

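```bash
cat > h.py <<'E'
import numpy as np
from cell import *
from scipy.spatial.transform import Rotation as R
def proj(r,p):
    K=np.array(r["intrinsics"]);V=np.array(r["view"])
    c=V[:3,:3]@p+V[:3,3];return np.array([K[0,0]*c[0]/-c[2]+K[0,2],-K[1,1]*c[1]/-c[2]+K[1,2]])
def world(q,p): # grill->world
    c,s=np.cos(q[2]),np.sin(q[2]);return np.array([q[0]+c*p[0]-s*p[1],q[1]+s*p[0]+c*p[1],p[2]])
def cov(th,p):
    return np.array([.115+p[0]*np.cos(th)+p[2]*np.sin(th),p[1],.104-p[0]*np.sin(th)+p[2]*np.cos(th)])
E
python3 - <<'E'
from h import *
from scipy.optimize import least_squares
rs={c:read_camera(c) for c in ("side","top")}
S=lambda u,v:("side",np.array([245+u/2.6,135+v/2.6])); T=lambda u,v:("top",np.array([270+u/3.6,155+v/3.6]))
obs=[(S(33,345),'cL'),(S(362,545),'cR'),(T(88,500),'cL'),(T(547,472),'cR'),
(S(135,65),'bL'),(S(412,203),'bR'),(T(135,293),'bL'),(T(536,262),'bR'),
(S(53,425),'tL'),(S(285,565),'tR'),(T(160,553),'tL'),(T(477,532),'tR')]
def pt(n,q):
    s=1 if n[1]=='L' else -1
    if n[0]=='c':p=np.array([-.125,s*.14,.078])
    if n[0]=='b':p=cov(q[3],np.array([-.275,s*.095,.02]))
    if n[0]=='t':p=np.array([-.125-q[4],s*.098,.05])
    return world(q,p)
f=lambda q:np.concatenate([proj(rs[o[0]],pt(n,q))-o[1] for o,n in obs])
r=least_squares(f,[.6,0,0,.85,.04],loss="soft_l1");q=r.x
print(q,np.round(r.fun.reshape(-1,2),1).tolist());np.save("q.npy",q)
print("bar",pt('bL',q),pt('bR',q),"tray",world(q,[-.125-q[4],0,.035]))
for n in("ramekin","timer","jar"):
    m=silhouettes("top",n)[0]["extent"];u=np.array([(m[0]+m[2])/2,(m[1]+m[3])/2])
    h={"ramekin":.017,"timer":.021,"jar":.06}[n]
    z=least_squares(lambda a:proj(rs["top"],np.array([*a,h]))-u,[.5,0]).x;print(n,z)
E
```

```text
[0.5931904  0.0523608  0.04366326 0.87609388 0.03202946] [[-1.9, -1.6], [2.1, 1.2], [-1.2, 0.6], [1.4, -1.2], [-1.4, -0.9], [0.9, 2.8], [-0.7, -0.3], [0.3, -0.0], [-0.8, -1.2], [-0.1, 1.4], [-0.3, -0.1], [0.9, -0.9]]
bar [0.54340899 0.14527643 0.3280703 ] [ 0.55170237 -0.04454248  0.3280703 ] tray [0.4363106  0.04550656 0.035     ]
ramekin [0.4489858  0.36090241]
timer [0.54183153 0.35650912]
jar [ 0.47807397 -0.15203575]
```

>>> {"fn": "play_rows", "kwargs": {"steps": [[[0,0,0,0,0,0.094,0],[0,0,0,0,0,0.094,0],[0.026,-0.033,0,0,0,0,0],[0.026,-0.033,0,0,0,0,0],[0.026,-0.033,0,0,0,0,0],[0.026,-0.033,0,0,0,0,0],[0.026,-0.033,0,0,0,0,0],[0.026,-0.033,0,0,0,0,0],[0.026,-0.033,0,0,0,0,0],[0.026,-0.033,0,0,0,0,0],[0.026,-0.033,0,0,0,0,0],[0.026,-0.033,0,0,0,0,0]]]}}

```text
time_s: 2.45
tool_pos: [0.3957, -0.2897, 0.2229]
tool_rot: [179.9, -0.0, 2.6]
force: [0.8, 1.0, 0.6]
grip_width: 0.0024
grasp_force: 0.0
```

>>> {"fn": "play_rows", "kwargs": {"steps": [[[0.006,-0.038,0,0,0,0,0],[0.006,-0.038,0,0,0,0,0],[0.006,-0.038,0,0,0,0,0],[0.006,-0.038,0,0,0,0,0],[0.006,-0.038,0,0,0,0,0],[0.006,-0.038,0,0,0,0,0],[0.006,-0.038,0,0,0,0,0],[0.006,-0.038,0,0,0,0,0],[-0.007,-0.034,0,0,0,0,0],[-0.007,-0.034,0,0,0,0,0],[-0.007,-0.034,0,0,0,0,0],[0,0,0,0,0,0,0]]]}}

```text
time_s: 3.65
tool_pos: [0.4026, 0.1206, 0.223]
tool_rot: [180.0, -0.1, 3.0]
force: [-0.8, 0.5, 0.8]
grip_width: 0.0005
grasp_force: 0.0
```

```bash
python3 - <<'E'
from h import *
o=get_obs();print(np.round(o["qpos"],1),o["tool_pos"],o["tool_rot"])
E
```

```text
[ 35.3 -12.7 -48.  111.8  -9.6  76.9 -96.7] [0.40256894 0.12056131 0.22303047] [ 1.79993214e+02 -7.03657205e-02  3.03203049e+00]
```

>>> {"fn": "play_rows", "kwargs": {"steps": [[[0,0,0.028,0,0,0,0],[0,0,0.028,0,0,0,0],[0,0,0.028,0,0,0,0],[0,0,0.028,0,0,0,0],[0,0,0.028,0,0,0,0],[0,0,0.028,0,0,0,0],[0,0,0.026,0,0,0,0],[0,0,0,0,0,0,0]]]}}

```text
time_s: 4.45
tool_pos: [0.4008, 0.1147, 0.0259]
tool_rot: [-180.0, 0.4, 2.6]
force: [-0.8, 0.4, 0.4]
grip_width: 0.0002
grasp_force: 0.0
```

```bash
python3 - <<'E'
from h import *
import cv2
o=get_obs();print(np.round(o["qpos"],1),o["tool_pos"],o["force"])
a=read_camera("side")["frame"][180:400,200:500,::-1]
cv2.imwrite("pics/s1.png",cv2.resize(a,None,fx=2,fy=2))
E
```

```text
[  33.6    6.2  -54.2  125.     6.2   51.9 -111.7] [0.4008205  0.11467281 0.0258526 ] [-0.75186854  0.35868495  0.37168089]
```

View pics/s1.png

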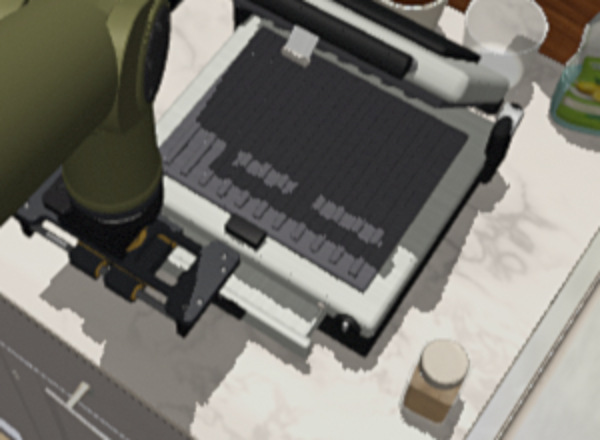

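>>> {"fn": "play_rows", "kwargs": {"steps": [[[0.008,0,0,0,0,0,0],[0.007,0,0,0,0,0,0],[0.004,0,0,0,0,0,0],[0.004,0,0,0,0,0,0],[0.004,0,0,0,0,0,0],[0.004,0,0,0,0,0,0]]]}}

```text
time_s: 5.1
tool_pos: [0.4347, 0.1169, 0.0286]
tool_rot: [180.0, 0.0, 2.6]
force: [-3.4, -1.1, 2.6]
grip_width: 0.0004
grasp_force: 1.7
```

>>> {"fn": "play_rows", "kwargs": {"steps": [[[0.004,0,0,0,0,0,0],[0.004,0,0,0,0,0,0],[0.004,0,0,0,0,0,0],[0.003,0,0,0,0,0,0],[0.001,0,0,0,0,0,0]]]}}

```text
time_s: 5.6
tool_pos: [0.4509, 0.1177, 0.0284]
tool_rot: [-180.0, 0.0, 2.6]
force: [-2.8, -1.0, 1.5]
grip_width: 0.0008
grasp_force: 1.5
```

>>> {"fn": "play_rows", "kwargs": {"steps": [[[0.002,0,0,0,0,0,0],[0.001,0,0,0,0,0,0]]]}}

```text
time_s: 5.8
tool_pos: [0.4527, 0.1178, 0.0283]
tool_rot: [180.0, 0.1, 2.6]
force: [-6.8, -1.3, 4.8]
grip_width: 0.0001
grasp_force: 3.5
```

>>> {"fn": "play_rows", "kwargs": {"steps": [[[0.001,0,0,0,0,0,0],[0.001,0,0,0,0,0,0]]]}}

```text
time_s: 6.0
tool_pos: [0.4526, 0.1178, 0.028]
tool_rot: [179.9, 0.4, 2.6]
force: [-13.2, -0.8, 8.6]
grip_width: 0.0002
grasp_force: 5.8
```

>>> {"fn": "play_rows", "kwargs": {"steps": [[[-0.006,0,0,0,0,0,0],[-0.017,0,0,0,0,0,0],[-0.01,0,0,0,0,0,0],[0,0,-0.035,0,0,0,0],[0,0,-0.04,0,0,0,0],[0,0,-0.04,0,0,0,0],[0.005,0.01,-0.04,0,0,0,0],[0.01,0.01,-0.04,0,0,0,0],[0.01,0.01,-0.04,0,0,0,0],[0.01,0.01,-0.04,0,0,0,0],[0.01,0.01,-0.04,0,0,0,0],[0,0.01,-0.04,0,0,0,0]]]}}

```text
time_s: 7.2
tool_pos: [0.4714, 0.058, 0.3854]
tool_rot: [180.0, -0.2, 2.6]
force: [1.0, -0.1, 0.6]
grip_width: 0.0003
grasp_force: 0.0
```

```bash
python3 - <<'E'
from h import *
import cv2
o=get_obs();print(np.round(o["qpos"],1),o["tool_pos"],o["force"])
a=read_camera("top")["frame"][150:350,200:480,::-1]
b=read_camera("side")["frame"][100:380,200:500,::-1]
cv2.imwrite("pics/s2.png",np.hstack([cv2.resize(a,(400,286)),cv2.resize(b,(306,286))]))
E
```

```text
[ 42.   -4.8 -48.   89.   -3.5  94.1 -93.5] [0.47144113 0.05797468 0.38539421] [ 1.00569886 -0.07204548  0.56975657]
```

View pics/s2.png

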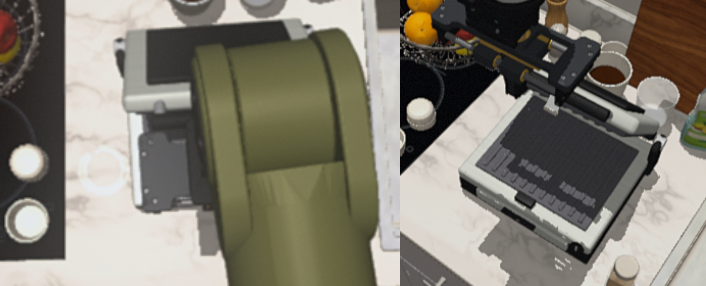

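>>> {"fn": "play_rows", "kwargs": {"steps": [[[0,0,-0.04,0,0,0,0.013],[0,0,0,0,0,-0.1428,0.013],[0,0,0,0,0,-0.1428,0.013],[0,0,0,0,0,-0.1428,0.013],[0,0,0,0,0,-0.1428,0.013],[0,0,0,0,0,-0.1428,0.013],[0,0,0,0,0,-0.1428,0.013],[0,0,0,0,0,-0.1428,0.013],[0,0,0,0,0,-0.1428,0.013],[0,0,0,0,0,-0.1428,0.013],[0,0,0,0,0,-0.1428,0.013],[0,0,0,0,0,-0.1428,0.013]]]}}

```text
time_s: 8.5
tool_pos: [0.4704, 0.059, 0.423]
tool_rot: [179.9, 0.0, 92.9]
force: [0.8, 0.5, -0.5]
grip_width: 0.0129
grasp_force: 0.0
```

>>> {"fn": "play_rows", "kwargs": {"steps": [[[-0.003,0.019,0,0,0,0,0.015],[-0.003,0.019,0,0,0,0,0.015],[-0.003,0.019,0,0,0,0,0.015],[-0.003,0.019,0,0,0,0,0.015],[0,0,0.025,0,0,0,0.015],[0,0,0.025,0,0,0,0.015],[0,0,0.012,0,0,0,0.015],[0,0,0,0,0,0,0.015]]], "force": 40}}

```text
time_s: 9.3
tool_pos: [0.5459, 0.0498, 0.3597]
tool_rot: [-179.9, 0.0, 92.6]
force: [-0.4, -0.2, 1.1]
grip_width: 0.0152
grasp_force: 0.0
```

```bash
python3 - <<'E'
from h import *
import cv2
o=get_obs();print(np.round(o["qpos"],1),o["tool_pos"],o["force"])
a=read_camera("wrist")["frame"][:,:,::-1]
b=read_camera("side")["frame"][80:300,230:500,::-1]
cv2.imwrite("pics/s3.png",np.hstack([cv2.resize(a,(400,300)),cv2.resize(b,(368,300))]))
E
```

```text
[ 34.2   7.7 -46.9  82.8   5.7  92.   -9.7] [0.54590147 0.04981105 0.35972371] [-0.43751069 -0.21657009  1.11549552]
```

View pics/s3.png

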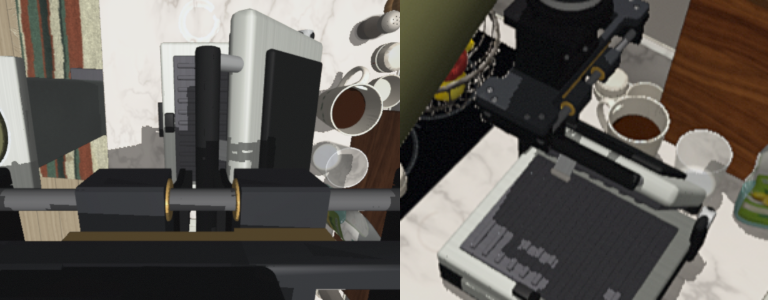

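>>> {"fn": "play_rows", "kwargs": {"steps": [[[0,0,0.006,0,0,0,0.015],[0,0,0.006,0,0,0,0.015],[0,0,0.005,0,0,0,0.015],[0,0,0.002,0,0,0,0.015],[0,0,0.002,0,0,0,0.015]]]}}

```text
time_s: 9.9
tool_pos: [0.5468, 0.05, 0.3403]
tool_rot: [-180.0, 0.0, 92.6]
force: [-0.3, 0.3, -0.4]
grip_width: 0.0147
grasp_force: 0.0
```

>>> {"fn": "play_rows", "kwargs": {"steps": [[[0,0,0.002,0,0,0,0.015],[0,0,0.002,0,0,0,0.015],[0,0,0.002,0,0,0,0.015]]]}}

```text
time_s: 10.2
tool_pos: [0.5475, 0.0501, 0.3353]
tool_rot: [179.9, 0.0, 92.6]
force: [1.8, 0.4, 3.1]
grip_width: 0.0151
grasp_force: 1.5
```

>>> {"fn": "play_rows", "kwargs": {"steps": [[[0,-0.0064,0.0052,0,0,0,0.015],[0,-0.0064,0.0052,0,0,0,0.015],[0,-0.0064,0.0052,0,0,0,0.015],[0,-0.0064,0.0052,0,0,0,0.015]]]}}

```text
time_s: 10.6
tool_pos: [0.5206, 0.0489, 0.3133]
tool_rot: [180.0, 0.0, 92.6]
force: [1.6, 0.4, 2.2]
grip_width: 0.015
grasp_force: 1.7
```

>>> {"fn": "play_rows", "kwargs": {"steps": [[[0,-0.0058,0.006,0,0,0,0.015],[0,-0.0058,0.006,0,0,0,0.015],[0,-0.0058,0.006,0,0,0,0.015],[0,-0.0058,0.006,0,0,0,0.015],[0,-0.005,0.0066,0,0,0,0.015],[0,-0.005,0.0066,0,0,0,0.015],[0,-0.005,0.0066,0,0,0,0.015],[0,-0.005,0.0066,0,0,0,0.015]]]}}

```text
time_s: 11.4
tool_pos: [0.4777, 0.0468, 0.2627]
tool_rot: [180.0, -0.0, 92.6]
force: [1.2, 0.4, 3.1]
grip_width: 0.0152
grasp_force: 1.8
```

>>> {"fn": "play_rows", "kwargs": {"steps": [[[0,-0.0042,0.0072,0,0,0,0.015],[0,-0.0042,0.0072,0,0,0,0.015],[0,-0.0042,0.0072,0,0,0,0.015],[0,-0.0042,0.0072,0,0,0,0.015],[0,-0.0035,0.0074,0,0,0,0.015],[0,-0.0033,0.0076,0,0,0,0.015]]]}}

```text
time_s: 12.0
tool_pos: [0.4541, 0.0458, 0.2189]
tool_rot: [-180.0, 0.0, 92.6]
force: [0.9, 0.8, 4.7]
grip_width: 0.015
grasp_force: 1.8
```

>>> {"fn": "play_rows", "kwargs": {"steps": [[[0,-0.0016,0.0044,0,0,0,0.015],[0,-0.0016,0.0044,0,0,0,0.015],[0,-0.0016,0.0044,0,0,0,0.015],[0,-0.0016,0.0044,0,0,0,0.015],[0,-0.0015,0.0044,0,0,0,0.015],[0,-0.0015,0.0044,0,0,0,0.015],[0,-0.0015,0.0044,0,0,0,0.015],[0,-0.0014,0.0044,0,0,0,0.015]]]}}

```text
time_s: 12.8
tool_pos: [0.4421, 0.0453, 0.184]
tool_rot: [180.0, 0.0, 92.6]
force: [1.5, 1.0, 3.3]
grip_width: 0.0151
grasp_force: 1.8
```

```bash
python3 - <<'E'
from h import *
o=get_obs();print(np.round(o["qpos"],1),o["tool_pos"],o["force"])
E
```

```text
[ 38.7  -5.4 -45.  112.4  -4.   71.4  -2.3] [0.44213409 0.04527937 0.18401536] [1.52482567 0.98417849 3.25482034]
```

>>> {"fn": "play_rows", "kwargs": {"steps": [[[0,-0.001,0.0038,0,0,0,0.015],[0,-0.001,0.0038,0,0,0,0.015],[0,-0.0009,0.0038,0,0,0,0.015],[0,-0.0008,0.0038,0,0,0,0.015],[0,-0.0008,0.0038,0,0,0,0.015],[0,-0.0007,0.0038,0,0,0,0.015],[0,-0.0006,0.003,0,0,0,0.015],[0,-0.0006,0.003,0,0,0,0.015]]]}}

```text
time_s: 13.6
tool_pos: [0.4357, 0.045, 0.1553]
tool_rot: [-180.0, 0.0, 92.6]
force: [0.8, -0.5, 4.1]
grip_width: 0.0149
grasp_force: 1.8
```

Now small steps, watching the force.

>>> {"fn": "play_rows", "kwargs": {"steps": [[[0,-0.0004,0.002,0,0,0,0.015],[0,-0.0003,0.002,0,0,0,0.015],[0,-0.0003,0.002,0,0,0,0.015],[0,-0.0003,0.001,0,0,0,0.015]]]}}

```text
time_s: 14.0
tool_pos: [0.4345, 0.0449, 0.1484]
tool_rot: [180.0, 0.0, 92.6]
force: [1.5, 0.5, 4.4]
grip_width: 0.0147
grasp_force: 1.9
```

>>> {"fn": "play_rows", "kwargs": {"steps": [[[0,-0.0002,0.0015,0,0,0,0.015],[0,-0.0002,0.0015,0,0,0,0.015]]]}}

```text
time_s: 14.2
tool_pos: [0.4341, 0.0449, 0.1455]
tool_rot: [-180.0, 0.0, 92.6]
force: [0.8, 0.5, 3.9]
grip_width: 0.0148
grasp_force: 1.8
```

>>> {"fn": "play_rows", "kwargs": {"steps": [[[0,-0.0002,0.0015,0,0,0,0.015],[0,-0.0002,0.001,0,0,0,0.015]]]}}

```text
time_s: 14.4
tool_pos: [0.4336, 0.0449, 0.1429]
tool_rot: [-180.0, 0.0, 92.6]
force: [1.1, 0.4, 4.6]
grip_width: 0.0151
grasp_force: 1.9
```

>>> {"fn": "play_rows", "kwargs": {"steps": [[[0,-0.0002,0.001,0,0,0,0.015],[0,-0.0001,0.001,0,0,0,0.015]]]}}

```text
time_s: 14.6
tool_pos: [0.4336, 0.0449, 0.1411]
tool_rot: [180.0, 0.0, 92.6]
force: [1.7, -0.2, 6.7]
grip_width: 0.0152
grasp_force: 3.0
```

>>> {"fn": "play_rows", "kwargs": {"steps": [[[0,-0.0001,0.001,0,0,0,0.015],[0,-0.0001,0.001,0,0,0,0.015]]]}}

```text
time_s: 14.8
tool_pos: [0.4346, 0.045, 0.1399]
tool_rot: [179.8, 0.0, 92.6]
force: [3.3, 0.1, 7.1]
grip_width: 0.0148
grasp_force: 3.7
```

>>> {"fn": "play_rows", "kwargs": {"steps": [[[0,-0.0001,0.001,0,0,0,0.015],[0,-0.0001,0.001,0,0,0,0.015]]]}}

```text
time_s: 15.0
tool_pos: [0.4353, 0.045, 0.1387]
tool_rot: [179.7, 0.0, 92.6]
force: [2.4, 0.7, 13.1]
grip_width: 0.0149
grasp_force: 6.6
```

>>> {"fn": "play_rows", "kwargs": {"steps": [[[0,0,0.001,0,0,0,0.015]]]}}

```text
time_s: 15.1
tool_pos: [0.4353, 0.045, 0.1379]
tool_rot: [179.7, 0.0, 92.6]
force: [0.9, 0.5, 11.0]
grip_width: 0.0149
grasp_force: 6.0
```

>>> {"fn": "play_rows", "kwargs": {"steps": [[[0,0,0.001,0,0,0,0.015]]]}}

```text
time_s: 15.2
tool_pos: [0.4351, 0.045, 0.1367]
tool_rot: [179.7, 0.0, 92.6]
force: [2.0, 0.3, 9.3]
grip_width: 0.0149
grasp_force: 5.4
```

Catch is giving way; follow it down over about 6 mm.

>>> {"fn": "play_rows", "kwargs": {"steps": [[[0,0,0.001,0,0,0,0.015],[0,0,0.001,0,0,0,0.015]]]}}

```text
time_s: 15.4
tool_pos: [0.4348, 0.045, 0.1342]
tool_rot: [179.8, 0.0, 92.6]
force: [2.5, -0.0, 7.9]
grip_width: 0.0149
grasp_force: 4.7
```

>>> {"fn": "play_rows", "kwargs": {"steps": [[[0,0,0.001,0,0,0,0.015],[0,0,0.001,0,0,0,0.015]]]}}

```text
time_s: 15.6
tool_pos: [0.4346, 0.045, 0.132]
tool_rot: [179.8, 0.0, 92.6]
force: [1.6, 0.7, 6.5]
grip_width: 0.0151
grasp_force: 3.8
```

>>> {"fn": "play_rows", "kwargs": {"steps": [[[0,0,0.001,0,0,0,0.015]]]}}

```text
time_s: 15.7
tool_pos: [0.4345, 0.045, 0.1309]
tool_rot: [179.8, 0.0, 92.6]
force: [3.2, 0.5, 5.2]
grip_width: 0.0151
grasp_force: 3.5
```

>>> {"fn": "play_rows", "kwargs": {"steps": [[[0,0,0.001,0,0,0,0.015]]]}}

```text
time_s: 15.8
tool_pos: [0.4346, 0.045, 0.1301]
tool_rot: [179.8, 0.0, 92.6]
force: [0.9, 0.1, 11.5]
grip_width: 0.0149
grasp_force: 5.9
```

>>> {"fn": "play_rows", "kwargs": {"steps": [[[0,0,0.001,0,0,0,0.015]]]}}

```text
time_s: 15.9
tool_pos: [0.4348, 0.045, 0.1297]
tool_rot: [179.8, 0.0, 92.6]
force: [-2.2, 1.1, 17.5]
grip_width: 0.015
grasp_force: 8.6
```

>>> {"fn": "play_rows", "kwargs": {"steps": [[[0,0,-0.002,0,0,0,0.015],[0,0,-0.002,0,0,0,0.015],[0,0,-0.002,0,0,0,0.015],[0,0,-0.002,0,0,0,0.015]]]}}

```text
time_s: 16.3
tool_pos: [0.4314, 0.0447, 0.1352]
tool_rot: [-179.8, 0.0, 92.6]
force: [0.1, -0.9, -0.6]
grip_width: 0.0153
grasp_force: 0.0
```

>>> {"fn": "play_rows", "kwargs": {"steps": [[[0,0,-0.01,0,0,0,0.015],[0,0,-0.03,0,0,0,0.015],[0,0,-0.03,0,0,0,0.015],[0,0,-0.03,0,0,0,0.015],[0,0,0,0,0,0,0.015],[0,0,0,0,0,0,0.015]]]}}

```text
time_s: 16.9
tool_pos: [0.4329, 0.0448, 0.2365]
tool_rot: [180.0, 0.0, 92.6]
force: [-0.7, 0.3, -0.3]
grip_width: 0.0154
grasp_force: 0.0
```

```bash
python3 - <<'E'
from h import *
import cv2
o=get_obs();print(o["tool_pos"],o["force"])
a=read_camera("wrist")["frame"][:,:,::-1]
b=read_camera("side")["frame"][130:380,150:480,::-1]
cv2.imwrite("pics/s4.png",np.hstack([cv2.resize(a,(400,300)),cv2.resize(b,(396,300))]))
E
```

```text
[0.43290966 0.04484421 0.23648482] [-0.67641772  0.2967749  -0.26131477]
```

View pics/s4.png

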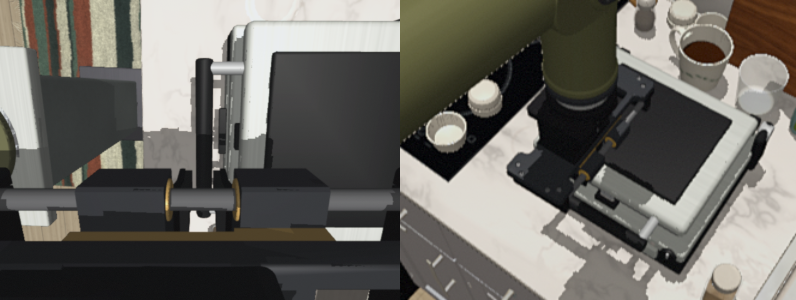

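The cover is lying shut and staying down, the tray is home, and the gripper is 10 cm clear of the bar. I'm handing it in.

```bash
python3 -c "
from cell import *
print(sign_off())"
```

```text
the job is handed in; nothing more can be done
None
```

The job is handed in after about 17 s of robot time: the drip tray was pushed to its hard end, then the cover was pressed down until the catch took it, and it stayed shut when I let go; the peak readings were about 16 N on the tray and 18 N on the bar, the arm stayed clear of the dish, timer and jar, and the sign-off gave no verdict.

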